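# Fetch the spice jar from the sliding-door case

## Robot

A 6-joint arm with a two-finger parallel gripper is mounted at the origin on a cart in front of the work surface, level with it; the furniture and walls round the work are solid. World frame = base frame: x ahead of the robot, y to its left, z up, the work surface at z = 0. Lengths are in mm, angles in rad, forces in N, time in s.
With the tool pointing down it reaches from about 400 to 925 mm from the base axis. Payload 12.5 kg.
Tool frame: the origin (TCP) lies on the centre line of the jaws, within the pads' length; the fingertips stand 8 mm ahead of it and the grasp point (between the pads) lies 11 mm behind it (r.tip_extent is the distance from the TCP to the fingertips, in mm); z points along the fingers, y is the line along which they close (so a half turn about z gives the same grasp; the last joint's range is limited). The gripper opens to 95 mm and grips with 3 to 60 N. Pads are 20 mm wide; open, the fingers measure 119 mm over their backs; the gripper's body (75 mm by 180 mm) begins 59 mm behind the grasp point.
Start: joints at [-1.246, 0.491, 1.559, -0, 1.092, -0.106], TCP at [261.023, -567.902, 222.661] pointing down, gripper open.
Joint ranges: [-3.1, 3.1], [-0.84, 2.19], [0.05, 2.79], [-1.13, 4.28], [0.06, 2.93], [-2.69, 2.69]. Speed limits (rad/s): [2.22, 2.22, 2.79, 3.14, 3.14, 3.14].

## Interface

Orientations are given as a unit quaternion [x, y, z, w].
In Python, from bench import r, eyes, ticket gives the robot as it stands.
- The arm moves only by the tool servo_tool, never from a script. Its argument "motion" is a list of rows, each a list of 7 numbers: the shift along the tool's x, y, z each as a share of 1 m, from -1 to 1, then the turn, a rotation vector about the tool's x, y, z each as a share of 60 degrees, from -1 to 1, then the closure, from -1 (fully open) to 1 (shut), so that 0 is half open. In form: [[x, y, z, wx, wy, wz, gripper], ...]. A call has 1 to 20 rows; each row is the pose to reach, as a shift and turn from the pose commanded when the call began, along the tool's axes at that moment; what a row does not reach only later rows make up. A row lasts 1/10 s, in which the tool goes at most 50 mm and 8.59 degrees, less where a joint would pass 70% of its speed; a pose out of reach is approached as far as the arm can. A call with a number of a shift or a turn outside -1 to 1 is refused whole. A call with a gripper value outside its range is refused whole. The fingers move at their own pace and stop on an object; the grip force is fixed at half the most. Time passes only in rows, so rows that repeat a pose let the fingers close. It gives the time, the measured TCP pose, the force, the opening and the grip force at its end, in the units of the state.
- r.sense(): the state, without advancing time (a new reading comes with each control period).
- eyes.grab_frame(name): name is "scene" or "top" or "wrist"; returns a dict with "image" (480x640x3 uint8, red, green, blue), "mtx" (3x3 intrinsics, pixels), "D" ([k1, k2, p1, p2, k3] as OpenCV has them; the pictures are not rectified), "pose" (4x4, takes a point from camera to world coordinates). Camera axes: x right, y down, z forward; pixel columns grow to the right and rows downward; lengths in mm; the calibration is good to about 2 mm. A picture is of the moment at which its call begins. There is no depth.
- ticket.hand_in(): hands the job in; it is judged then, once.
The state is a dict: "time": time; "q": joint angles; "joint_vel": joint speeds; "joint_torque": joint torques, N m; "ee_pos": TCP position; "tool_rot": TCP orientation; "force": force on the tool from outside, world axes, zero at the start; "ft_torque": the same for the moment, N m; "width": finger opening in mm; "finger_force": force on a finger pad.
Only numpy, scipy, OpenCV 4.12 (cv2) and the standard library are available. Lean on these libraries where they do the work, as an engineer would, in place of code of your own. Each camera call takes 0.05 s, during which the arm holds its last target. There are 200 camera calls.

## Task

The spice jar stands behind one of the two sliding glass doors of the wooden case. Slide that door all the way past the other one, take the jar out and stand it upright near the middle of the marble board, keeping it upright on the way; then slide the same door fully shut again. Leave the sugar tin where it stands, and the door in front of it as you found it.

Things in the scene. Friction and masses are not known exactly. Their poses are not given: they have to be found in the camera images.
- case: Wooden case, fixed, 372 wide (y) x 240 deep x 256 mm high, turned so that its front faces to the robot's left. Origin: underside, on its middle plane; x from its front to its back, y along its width towards its end away from the robot, z up. Low glazed front with two sliding doors, taller rear part with an open niche. Inner floor 20 mm above the origin. Half y > 0 lies behind the far door, y < 0 behind the near one.
- slope_foot (a point): Middle of the lower edge of the glazed front, 100 mm in front of the case's origin and 72 mm above it; axes as case. From here the front rises to the back at 30 degrees from level, over 175 mm, inside width 340 mm. A door slid all the way bares its half from 20 to 170 mm off the middle plane.
- rear_edge (a point): Middle of the lower front edge of the case's top board (rear part), 58 mm behind the case's origin, 244 mm above it. It overhangs so that a gripper pointing straight down has no room over the jar; tilted about 30 degrees (pointing down and to the back, square to the slope) it has.
- far_door (a joint): Travel in m of the far glass door (runs in the outer track, upper face 13 mm above the slope): 0 = shut, grows as it slides to case -y, towards the robot, over the near door, end stop at 0.15. Light, about 1.5 N of friction; stays where it is left. May start up to 0.025 open.
- near_door (a joint): Travel in m of the near glass door, the one closer to the robot (runs in the inner track, upper face 6 mm above the slope): 0 = shut, grows as it slides to case +y, away from the robot, behind the far door, end stop at 0.15. Friction as the far one. May start up to 0.025 open.
- far_door_grip (a point): Where to take the far door, inside its aluminium grip: a fin on a tab at the door's lower edge, in front of the case, square to the slope, 16 mm thick (along case y), 36 mm long up the slope. The point lies 14 mm below the fin's top face; the 22 mm wide tab begins 21 mm below the point. At case y = 120 mm minus the travel. Axes as case.
- near_door_grip (a point): The same point of the near door's grip; at case y = -120 mm plus the travel; the tab under it begins 28 mm below this point.
- spice_jar: Slim round spice jar with a screw cap, 45 mm diameter, 106 mm high, about 0.11 kg, loose, upright in one half of the case, 88 to 102 mm off its middle plane, its top some 5 mm under the doors. Origin: centre of its underside; z up. The straight cap fills the top 21 mm (44.6 mm diameter).
- sugar_tin: Squat round sugar tin with a wooden knobbed lid, 72 mm diameter, 95 mm high, loose, standing in the other half of the case. Origin: centre of its underside.
- board: Marble serving board lying flat, fixed, 260 x 200 x 11 mm, with a hand slot near one end. Origin: centre of its underside; x along the 260 mm side, z up; its top is 11 mm above the origin. A teaspoon (11 mm high) lies on it along its +y edge, 72 mm from the middle line.

How it is judged (in metres and radians):
On the way, in this order (a step that is already met when the one before it is completed fails the run):
1. the door in front of the spice jar is slid open by at least 120 mm (((y of sugar_tin in the frame of case below 0 m and value of joint far_door above 0.12 m) or (y of sugar_tin in the frame of case above 0 m and value of joint near_door above 0.12 m))), for 0.2 s.
2. the spice jar stands upright and released near the middle of the marble board (x of spice_jar in the frame of board between -0.09 and 0.09 m and y of spice_jar in the frame of board between -0.075 and 0.075 m and z of spice_jar in the frame of board between 0.007 and 0.017 m and angle between spice_jar's own z axis and vertical below 0.1 rad and contact force between the fingers and spice_jar below 0.1 N and linear speed of spice_jar below 0.02 m/s), for 0.2 s.
At the end, for the whole second after the job is handed in: The spice jar stands upright (within 0.1 rad), released and at rest on the marble board, its centre within 90 mm along and 75 mm across of the board's centre, and the door behind which it stood is shut to within 8 mm; the tin is still in its half of the case (all of step 2 and ((y of sugar_tin in the frame of case below 0 m and value of joint far_door below 0.008 m) or (y of sugar_tin in the frame of case above 0 m and value of joint near_door below 0.008 m))); the robot touches nothing.
It fails at once if the spice jar is tipped by more than 0.6 rad (angle between spice_jar's own z axis and vertical above 0.6 rad).
It fails at once if the sugar tin is shifted by more than 20 mm (distance of sugar_tin from where it was at the start of the episode above 0.02 m).
It fails at once if the door in front of the sugar tin is moved by more than 12 mm ((y of sugar_tin in the frame of case above 0 m and distance of far_door_grip from where it was at the start of the episode above 0.012 m) or (y of sugar_tin in the frame of case below 0 m and distance of near_door_grip from where it was at the start of the episode above 0.012 m)).
It also fails if it takes over 69 s, if anything falls off the work surface, if the arm or the gripper's body presses on something with over 40 N, if the wrist force passes 120 N, or if a joint passes its speed limit or range.

## Working session

There is one attempt and no reset: what is moved stays moved. The work goes in short steps, Python scripts to look and compute and a tool call to move; the robot and the scene stay as the last step left them, time stands still between calls to the robot, and variables do not carry over. Pictures are saved under pics/ and viewed, at most 10 in all, crops included, and the job is handed in when it is done.

Besides the shell and the picture viewer there is one more tool, called as name(argument=value, ...), one argument or row to a line, values as JSON. servo_tool: Moves the arm, as the interface text tells. Its arguments: {"type":"object","properties":{"motion":{"type":"array"}},"required":["motion"]}

```bash
mkdir -p pics; ls
python3 - <<'E'
from bench import r,eyes
import cv2,numpy as np,pickle
for n in("scene","top"):
    f=eyes.grab_frame(n); pickle.dump(f,open(f'pics/{n}0.pkl','wb'))
    cv2.imwrite(f'pics/{n}0.png',f["image"][:,:,::-1]); print(n,f["mtx"].tolist(),f["D"],np.round(f["pose"],3).tolist())
s=r.sense();print(s, r.tip_extent)
E
```

```text
pics
scene [[490.30928696791113, 0.0, 318.6200235210014], [0.0, 490.30928696791113, 247.07896611794456], [0.0, 0.0, 1.0]] [-0.05877675  0.          0.          0.          0.        ] [[-0.879, -0.239, 0.411, 165.795], [-0.476, 0.425, -0.77, 822.577], [0.01, -0.873, -0.488, 636.12], [0.0, 0.0, 0.0, 1.0]]
top [[593.7648547004376, 0.0, 318.47797690925336], [0.0, 593.7648547004376, 240.34907122159188], [0.0, 0.0, 1.0]] [-0.16011783  0.          0.          0.          0.        ] [[-0.128, -0.848, 0.515, -42.095], [-0.992, 0.101, -0.079, 191.225], [0.015, -0.52, -0.854, 1187.083], [0.0, 0.0, 0.0, 1.0]]
{'time': 0.1, 'q': array([-1.24559002e+00,  4.91464901e-01,  1.55938683e+00,  9.72471410e-06,
        1.09166128e+00, -1.05615884e-01]), 'joint_vel': array([-5.74459077e-04, -1.82969143e-03, -1.44656253e-03, -6.13801467e-04,
       -9.47910105e-05,  9.94277793e-04]), 'joint_torque': array([ 4.71073654e-03, -6.13621688e+01, -2.58605665e+01,  6.94179442e-02,
        4.70067433e-02, -4.86775787e-05]), 'ee_pos': array([ 260.96181841, -567.69561842,  222.14210763]), 'tool_rot': array([ 9.76888982e-01,  2.13746827e-01, -4.61362111e-05, -4.57881036e-04]), 'force': array([ 0.27882614, -0.31996257, -0.1676051 ]), 'ft_torque': array([0.00638361, 0.00236511, 0.06416208]), 'finger_force': 0.0, 'width': 95.03519537510456} 8.0
```

View pics/scene0.png

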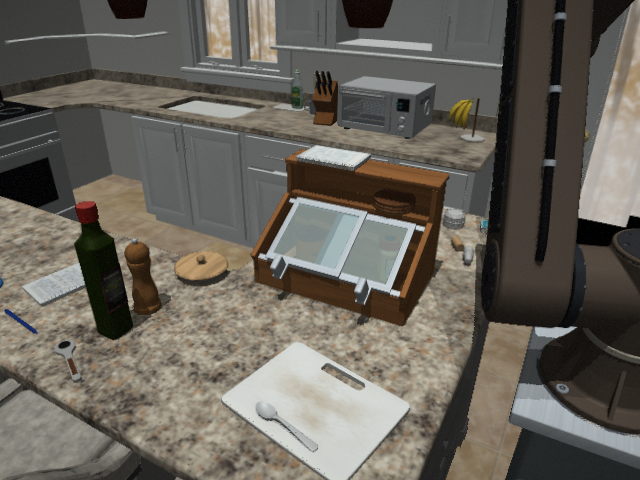

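View pics/top0.png

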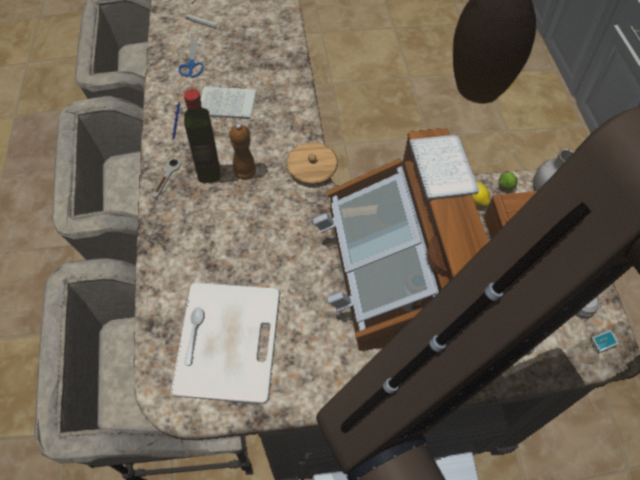

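Run:
```python
import cv2,numpy as np
a=cv2.imread('pics/scene0.png')[140:330,245:455];b=cv2.imread('pics/top0.png')[120:355,300:500]
a=cv2.resize(a,(800,int(190*800/210)),interpolation=cv2.INTER_CUBIC)[:600];print(800/210)
cv2.imwrite('pics/c1.png',cv2.resize(cv2.imread('pics/scene0.png')[180:330,250:450],None,fx=4,fy=4,interpolation=cv2.INTER_CUBIC))
cv2.imwrite('pics/c2.png',cv2.resize(cv2.imread('pics/top0.png')[150:350,305:505],None,fx=3,fy=3,interpolation=cv2.INTER_CUBIC))
```

```text
3.8095238095238093
```

View pics/c1.png

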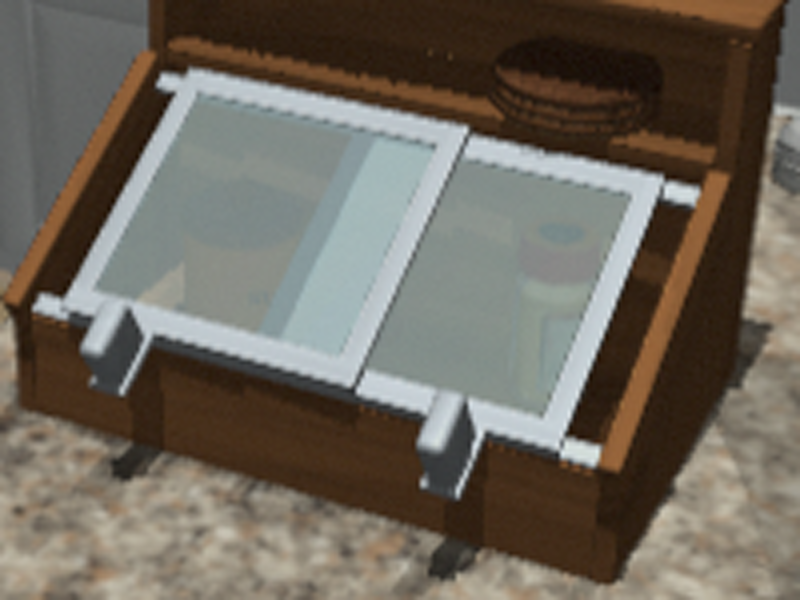

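View pics/c2.png

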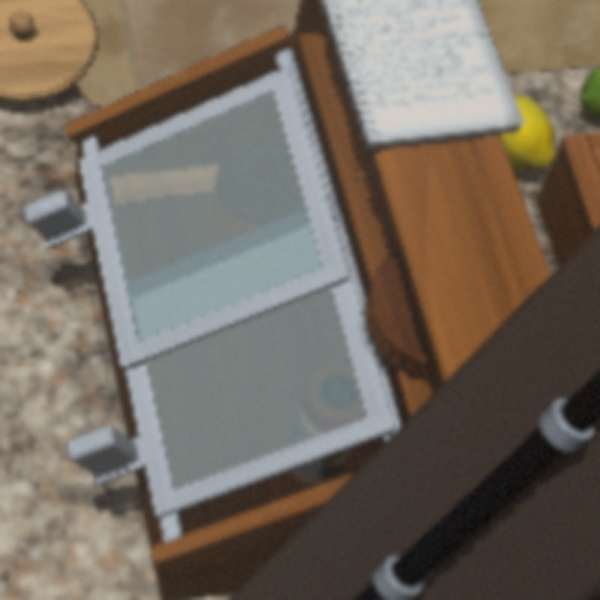

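```bash
cat > h.py <<'E'
import cv2,numpy as np,pickle
from scipy.optimize import least_squares
from scipy.spatial.transform import Rotation as R
def ld(n): return pickle.load(open(f'pics/{n}.pkl','rb'))
def proj(f,P):
    T=np.linalg.inv(f["pose"]); P=np.atleast_2d(np.array(P,float))
    return cv2.projectPoints(P,cv2.Rodrigues(T[:3,:3])[0],T[:3,3],np.array(f["mtx"]),np.array(f["D"]))[0][:,0]
def ray(f,uv):
    u=cv2.undistortPoints(np.array([[uv]],float),np.array(f["mtx"]),np.array(f["D"]))[0,0]
    d=f["pose"][:3,:3]@[u[0],u[1],1]; return f["pose"][:3,3],d/np.linalg.norm(d)
def onplane(f,uv,z): o,d=ray(f,uv); return o+d*(z-o[2])/d[2]
def tri(obs):
    A=np.zeros((3,3));b=np.zeros(3)
    for f,uv in obs:
        o,d=ray(f,uv);M=np.eye(3)-np.outer(d,d);A+=M;b+=M@o
    p=np.linalg.solve(A,b); return p,[np.linalg.norm(np.cross(p-ray(f,uv)[0],ray(f,uv)[1])) for f,uv in obs]
def case2w(c,P): # c=(x,y,yaw) yaw of case x axis
    return R.from_euler('z',c[2]).apply(P)+[c[0],c[1],0]
E
python3 - <<'E'
from h import *
s,t=ld('scene0'),ld('top0')
print('front bottom near/far',onplane(s,(403,325),0),onplane(s,(255.5,280.5),0))
for n,a,b in [('near fin top',(360.75,286.25),(337.3,298.7)),('far fin top',(278,262),(323,220)),
 ('near panel front top',(401,297),(356.7,333.3)),('far panel fr top',(253,256),(327.7,193.3))]:
    print(n,tri([(s,a),(t,b)]))
print('board s',[np.round(onplane(s,p,11)[:2]) for p in[(298,343),(409,408),(330,478),(223,398)]])
print('board t',[np.round(onplane(t,p,11)[:2]) for p in[(190,284),(279,287),(268,402),(174,397)]])
E
```

```text
front bottom near/far [390.95539425  24.37051294   0.        ] [755.36445003  34.20600406   0.        ]
near fin top (array([472.3154007 ,  70.21519162,  97.1702988 ]), [np.float64(0.030442540050242776), np.float64(0.030442540050376398)])
far fin top (array([663.57872098,  74.09238798,  99.17118855]), [np.float64(0.42973479458572483), np.float64(0.42973479458589164)])
near panel front top (array([398.43929525,  40.61722638,  79.21428739]), [np.float64(1.3237689806817456), np.float64(1.3237689806818453)])
far panel fr top (array([746.59422882,  51.39748823,  79.43284523]), [np.float64(1.536245317432374), np.float64(1.5362453174325044)])
board s [array([546., 190.]), array([302., 243.]), array([357., 423.]), array([585., 375.])]
board t [array([588., 382.]), array([557., 185.]), array([301., 232.]), array([332., 421.])]
```

Jar is behind the near door (crop 1: red cap at ~(560,250); tin behind far door). Both doors sit ~24 mm open. Moving over the near grip.

servo_tool(
  motion=[
    [0, 0, -0.2, 0, 0, 0, -1],
    [0, 0, -0.2, 0, 0, 0, -1],
    [0, 0, -0.2, 0, 0, 0, -1],
    [0, 0, -0.2, 0, 0, 0, -1],
    [0.326, -0.255, -0.2, 0, 0, -1, -1],
    [0.326, -0.255, -0.2, 0, 0, -1, -1],
    [0.326, -0.255, -0.2, 0, 0, -1, -1],
    [0.326, -0.255, -0.2, 0, 0, -1, -1],
    [0.326, -0.255, -0.2, 0, 0, -1, -1],
    [0.326, -0.255, -0.2, 0, 0, -1, -1],
    [0.326, -0.255, -0.2, 0, 0, -1, -1],
    [0.326, -0.255, -0.2, 0, 0, -1, -1],
    [0.326, -0.255, -0.2, 0, 0, -1, -1],
    [0.472, -0.574, -0.2, 0, 0, -1, -1],
    [0.472, -0.574, -0.2, 0, 0, -1, -1],
    [0.472, -0.574, -0.2, 0, 0, -1, -1],
    [0.472, -0.574, -0.2, 0, 0, -1, -1],
    [0.472, -0.574, -0.2, 0, 0, -1, -1],
    [0.472, -0.574, -0.2, 0, 0, -1, -1],
    [0.472, -0.574, -0.2, 0, 0, -1, -1],
  ],
)

```text
time: 2.1
ee_pos: [449.9, 151.6, 422.6]
tool_rot: [0.739, 0.673, -0.0, 0.0]
force: [0.3, 0.6, 0.2]
width: 95.2
finger_force: 0.0
```

```bash
cat >> h.py <<'E'
PHI=np.radians(1.6)
def caseR(phi=None):
    p=PHI if phi is None else phi
    x=np.array([np.sin(p),-np.cos(p),0]);y=np.array([np.cos(p),np.sin(p),0]); return np.c_[x,y,[0,0,1]]
def toolR(tilt=30,phi=None): # tilt deg about case y
    c,s=np.cos(np.radians(tilt)),np.sin(np.radians(tilt))
    return caseR(phi)@np.c_[[-c,0,-s],[0,1,0],[s,0,-c]]
def delta(s,pos,Rm):
    R0=R.from_quat(s["tool_rot"]); d=R0.inv().apply(np.array(pos)-s["ee_pos"])
    w=(R0.inv()*R.from_matrix(Rm)).as_rotvec(degrees=True)
    return np.r_[np.round(d/1000,4),np.round(w/60,3)].tolist()
E
python3 - <<'E'
from h import *
from bench import r
s=r.sense(); T=toolR()
g=np.array([472.3,70.2,97.2])+14*T[:,2]
print(g, delta(s,g+T[:,2]*-130,T))
E
```

```text
[472.49545147  63.20272919  85.07564435] [-0.0213, 0.0229, 0.2249, -0.03, -0.499, -0.113]
```

servo_tool(
  motion=[
    [-0.021, 0.023, 0.225, -0.03, -0.499, -0.113, 0],
    [-0.021, 0.023, 0.225, -0.03, -0.499, -0.113, 0],
    [-0.021, 0.023, 0.225, -0.03, -0.499, -0.113, 0],
    [-0.021, 0.023, 0.225, -0.03, -0.499, -0.113, 0],
    [-0.021, 0.023, 0.225, -0.03, -0.499, -0.113, 0],
    [-0.021, 0.023, 0.225, -0.03, -0.499, -0.113, 0],
    [-0.021, 0.023, 0.225, -0.03, -0.499, -0.113, 0],
  ],
)

```text
time: 2.8
ee_pos: [471.6, 126.7, 198.2]
tool_rot: [0.674, 0.692, -0.18, 0.185]
force: [0.5, -0.0, -0.1]
width: 48.8
finger_force: 0.0
```

Run:
```python
from h import *
from bench import r,eyes
s=r.sense();print(s["ee_pos"],s["tool_rot"],s["width"],R.from_matrix(toolR()).as_quat())
f=eyes.grab_frame("wrist");pickle.dump(f,open('pics/w1.pkl','wb'));cv2.imwrite('pics/w1.png',f["image"][:,:,::-1])
print(proj(f,[[472.3,70.2,97.2],[663.6,74.1,99.2]]),f["pose"].round(2).tolist())
```

```text
[471.55489674 126.70951138 198.24964095] [ 0.67353315  0.69242646 -0.18049233  0.18525987] 48.8072610391916 [ 0.67340978  0.69248247 -0.18043961  0.18555012]
[[311.1441484  237.5783626 ]
 [559.32783445 240.89393593]] [[1.0, 0.02, 0.02, 467.73], [0.03, -0.72, -0.7, 266.55], [-0.0, 0.7, -0.72, 304.35], [0.0, 0.0, 0.0, 1.0]]
```

View pics/w1.png

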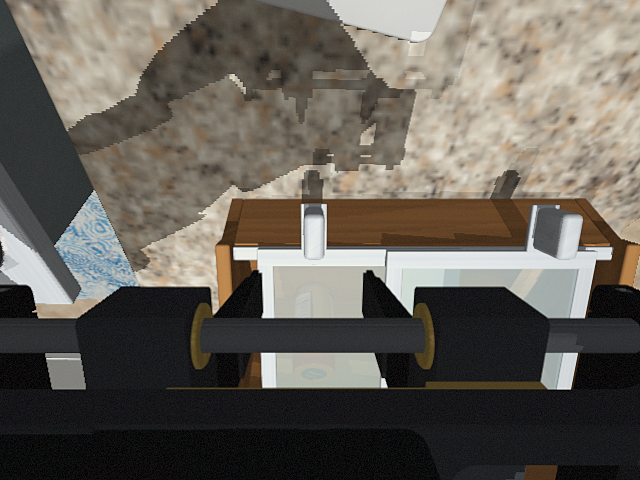

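Run:
```python
from h import *
from bench import r
s=r.sense(); T=toolR()
g=np.array([474.6,70.2,97.2])+14*T[:,2]+2*T[:,0]
print(g, delta(s,g+T[:,2]*11,T))
```

```text
[474.74708977  64.9341047   84.07564435] [0.0038, 0.001, 0.1416, 0.001, -0.001, -0.001]
```

servo_tool(
  motion=[
    [0.004, 0.001, 0.09, 0, 0, 0, 0],
    [0.004, 0.001, 0.09, 0, 0, 0, 0],
    [0.004, 0.001, 0.14, 0, 0, 0, 0],
    [0.004, 0.001, 0.14, 0, 0, 0, 0],
    [0.004, 0.001, 0.14, 0, 0, 0, 1],
    [0.004, 0.001, 0.14, 0, 0, 0, 1],
    [0.004, 0.001, 0.14, 0, 0, 0, 1],
    [0.004, 0.001, 0.14, 0, 0, 0, 1],
    [0.004, 0.001, 0.14, 0, 0, 0, 1],
  ],
)

```text
time: 3.75
ee_pos: [474.4, 61.0, 75.2]
tool_rot: [0.673, 0.693, -0.18, 0.186]
force: [-0.4, 5.0, 9.7]
width: 15.8
finger_force: 30.0
```

servo_tool(
  motion=[
    [0, 0, -0.002, 0, 0, 0, 1],
    [0, 0.015, -0.002, 0, 0, 0, 1],
    [0, 0.03, -0.002, 0, 0, 0, 1],
    [0, 0.045, -0.002, 0, 0, 0, 1],
    [0, 0.06, -0.002, 0, 0, 0, 1],
    [0, 0.06, -0.002, 0, 0, 0, 1],
  ],
)

```text
time: 4.35
ee_pos: [535.0, 62.7, 75.3]
tool_rot: [0.673, 0.693, -0.181, 0.185]
force: [2.0, -4.9, -8.8]
width: 15.8
finger_force: 30.0
```

servo_tool(
  motion=[
    [0, 0.015, 0.001, 0, 0, 0, 1],
    [0, 0.03, 0.001, 0, 0, 0, 1],
    [0, 0.045, 0.001, 0, 0, 0, 1],
    [0, 0.055, 0.001, 0, 0, 0, 1],
    [0, 0.06, 0.001, 0, 0, 0, 1],
    [0, 0.06, 0.001, 0, 0, 0, 1],
  ],
)

```text
time: 4.95
ee_pos: [594.5, 64.4, 75.3]
tool_rot: [0.673, 0.693, -0.18, 0.186]
force: [1.3, 0.3, 2.2]
width: 15.7
finger_force: 30.0
```

servo_tool(
  motion=[
    [0, 0.004, 0, 0, 0, 0, 1],
    [0, 0.007, 0, 0, 0, 0, 1],
    [0, 0.009, 0, 0, 0, 0, 1],
    [0, 0.009, 0, 0, 0, 0, 1],
  ],
)

```text
time: 5.35
ee_pos: [601.9, 64.6, 75.3]
tool_rot: [0.673, 0.692, -0.181, 0.185]
force: [-8.6, 1.1, 5.5]
width: 16.2
finger_force: 30.0
```

servo_tool(
  motion=[
    [0, -0.001, 0, 0, 0, 0, 1],
    [0, -0.001, 0, 0, 0, 0, 0],
    [0, -0.001, 0, 0, 0, 0, 0],
    [0, -0.001, 0, 0, 0, 0, 0],
    [0, -0.001, 0, 0, 0, 0, 0],
    [0, -0.001, -0.05, 0, 0, 0, 0],
    [0, -0.001, -0.1, 0, 0, 0, 0],
    [0, -0.001, -0.13, 0, 0, 0, 0],
    [0.03, -0.125, -0.19, 0, 0, 0, -1],
    [0.03, -0.125, -0.19, 0, 0, 0, -1],
    [0.03, -0.125, -0.19, 0, 0, 0, -1],
    [0.03, -0.125, -0.19, 0, 0, 0, -1],
    [0.03, -0.125, -0.19, 0, 0, 0, -1],
  ],
)

```text
time: 6.65
ee_pos: [474.6, 182.4, 225.3]
tool_rot: [0.673, 0.693, -0.18, 0.186]
force: [0.6, -0.3, 0.0]
width: 82.0
finger_force: 0.0
```

Run:
```python
from h import *
from bench import r,eyes
s=r.sense();print(s["ee_pos"],s["tool_rot"],s["width"])
for n in("wrist","scene","top"):
    f=eyes.grab_frame(n);pickle.dump(f,open(f'pics/{n}2.pkl','wb'));cv2.imwrite(f'pics/{n}2.png',f["image"][:,:,::-1])
a=cv2.imread('pics/wrist2.png')
b=cv2.resize(cv2.imread('pics/scene2.png')[190:310,330:450],None,fx=2.5,fy=2.5,interpolation=cv2.INTER_CUBIC)
c=cv2.resize(cv2.imread('pics/top2.png')[220:340,340:460],None,fx=2.5,fy=2.5,interpolation=cv2.INTER_CUBIC)
d=cv2.resize(a,(500,375));o=np.zeros((600,800,3),np.uint8);o[:375,:500]=d;o[:300,500:]=b;o[300:,500:]=c
cv2.imwrite('pics/m2.png',o)
```

```text
[474.64384571 182.43005325 225.2744464 ] [ 0.67291928  0.69309766 -0.1796877   0.18576226] 81.9944307075945
```

View pics/m2.png

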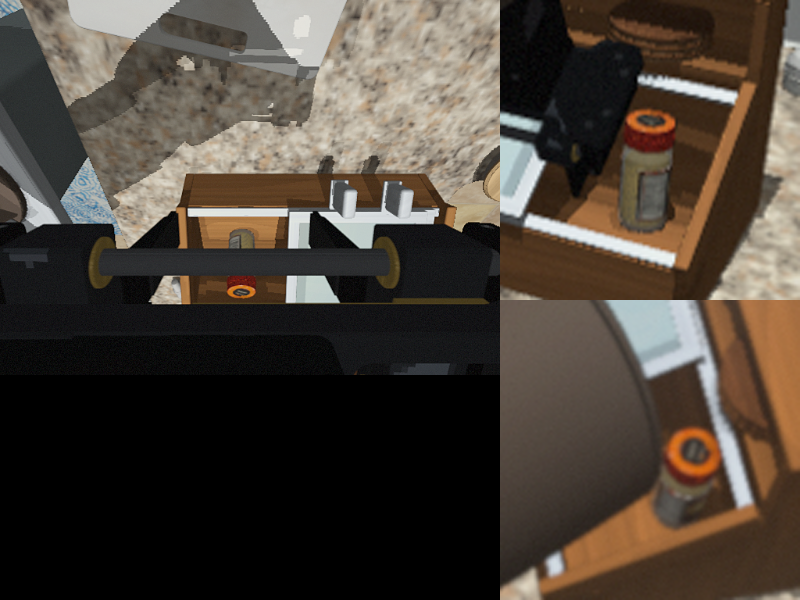

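Run:
```python
from h import *
from bench import r
w,s,t=ld('wrist2'),ld('scene2'),ld('top2')
o=[(w,(308.5,372.5)),(s,(390,239.2)),(t,(416.8,282.4))]
print(tri(o)); [print(onplane(f,u,126)) for f,u in o]
p=tri(o)[0];print([proj(f,p) for f,_ in o])
# case frame
T=toolR();C=caseR()
fin=np.array([601.9,64.6,75.3])-11*T[:,2]
org=fin-C@[0,30,0]
print('fin-based case y of jar',C.T@(p-org), 'rail')
```

```text
(array([476.93112003, -92.62093453, 124.89936739]), [np.float64(1.8488190667050424), np.float64(0.8423071924555937), np.float64(1.4560039894514485)])
[478.70545388 -91.31507505 126.        ]
[475.80302403 -91.64638079 126.        ]
[474.90644801 -91.58099338 126.        ]
[array([[306.98041457, 372.11586886]]), array([[389.64148108, 239.33783203]]), array([[417.00473538, 281.71089018]])]
fin-based case y of jar [159.17030053 -99.31002261  40.07308795] rail
```

Run:
```python
from h import *
from bench import r
s=r.sense(); T=toolR()
g=np.array([476.8,-91.8,115])+11*T[:,2]
print(g,delta(s,g-130*T[:,2],T),delta(s,g,T))
```

```text
[476.95356901 -97.29785563 105.47372056] [-0.182, -0.0061, 0.1123, -0.001, -0.0, -0.0] [-0.182, -0.006, 0.2423, -0.001, -0.0, -0.0]
```

servo_tool(
  motion=[
    [-0.182, -0.006, 0.11, 0, 0, 0, -0.5],
    [-0.182, -0.006, 0.11, 0, 0, 0, -0.5],
    [-0.182, -0.006, 0.11, 0, 0, 0, -0.5],
    [-0.182, -0.006, 0.11, 0, 0, 0, -0.5],
    [-0.182, -0.006, 0.11, 0, 0, 0, -0.5],
    [-0.182, -0.006, 0.14, 0, 0, 0, -0.5],
    [-0.182, -0.006, 0.17, 0, 0, 0, -0.5],
    [-0.182, -0.006, 0.2, 0, 0, 0, -0.5],
  ],
)

```text
time: 7.6
ee_pos: [476.3, -76.7, 141.3]
tool_rot: [0.674, 0.692, -0.18, 0.185]
force: [1.3, 0.0, -0.9]
width: 71.1
finger_force: 0.0
```

Run:
```python
from h import *
from bench import r,eyes
s=r.sense(); T=toolR()
g=np.array([476.8,-91.8,115])+11*T[:,2]
print(s["width"],s["force"],delta(s,g,T))
for n in("scene","wrist"):
    f=eyes.grab_frame(n);cv2.imwrite(f'pics/{n}3.png',f["image"][:,:,::-1])
a=cv2.resize(cv2.imread('pics/scene3.png')[150:310,310:470],(500,500));b=cv2.resize(cv2.imread('pics/wrist3.png')[230:480,220:420],(300,375))
o=np.zeros((500,800,3),np.uint8);o[:,:500]=a;o[:375,500:]=b;cv2.imwrite('pics/m3.png',o)
```

```text
71.1468210445535 [ 1.27759486  0.02342791 -0.89866374] [0.0, 0.0001, 0.0413, -0.0, -0.001, -0.001]
```

View pics/m3.png

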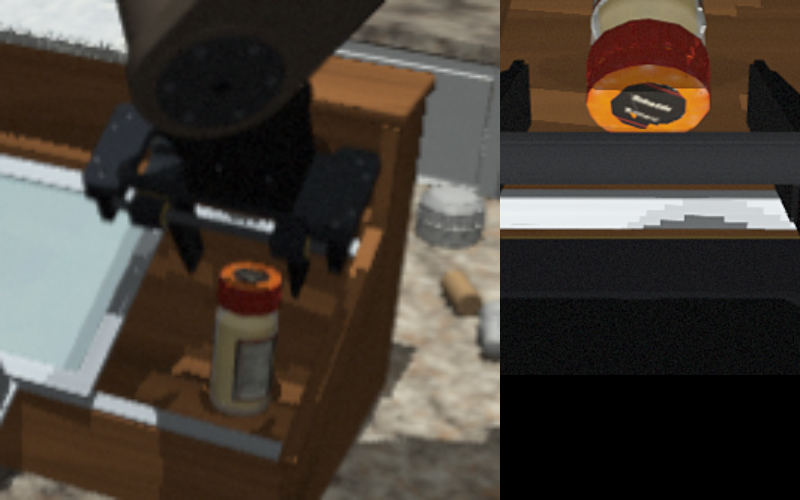

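Wrist crop: cap (588–710) sits between the fingers (528, 748), roughly centred. Descend and grip.

servo_tool(
  motion=[
    [0, 0.002, 0.02, 0, 0, 0, -0.5],
    [0, 0.002, 0.041, 0, 0, 0, -0.5],
    [0, 0.002, 0.041, 0, 0, 0, -0.5],
    [0, 0.002, 0.041, 0, 0, 0, 1],
    [0, 0.002, 0.041, 0, 0, 0, 1],
    [0, 0.002, 0.041, 0, 0, 0, 1],
    [0, 0.002, 0.041, 0, 0, 0, 1],
    [0, 0.002, 0.041, 0, 0, 0, 1],
  ],
)

```text
time: 8.5
ee_pos: [478.7, -96.0, 107.6]
tool_rot: [0.673, 0.693, -0.18, 0.186]
force: [-0.1, 1.0, 5.4]
width: 44.1
finger_force: 30.0
```

servo_tool(
  motion=[
    [0, 0, -0.005, 0, 0, 0, 1],
    [0, 0, -0.02, 0, 0, 0, 1],
    [0, 0, -0.04, 0, 0, 0, 1],
    [0, 0, -0.07, 0, 0, 0, 1],
    [0, 0, -0.1, 0, 0, 0, 1],
    [0, 0, -0.13, 0, 0, 0, 1],
    [0, 0, -0.16, 0, 0, 0, 1],
    [0, 0, -0.18, 0, 0, 0, 1],
    [0, 0, -0.18, 0, 0, 0, 1],
  ],
)

```text
time: 9.4
ee_pos: [476.4, -5.1, 264.8]
tool_rot: [0.673, 0.693, -0.179, 0.186]
force: [0.3, 0.0, -1.2]
width: 44.1
finger_force: 30.0
```

Run:
```python
from h import *
from bench import r,eyes
s=r.sense(); T=toolR()
print(s["ee_pos"],s["width"],s["force"])
e0=np.array([478.7,-96,107.6]); tgt=e0+[-32,393,-7]
for h in(120,40,10,0): print(h,delta(s,tgt+[0,0,h],T))
f=eyes.grab_frame("scene");cv2.imwrite('pics/s4.png',f["image"][80:400,220:500,::-1])
```

```text
[476.43288649  -5.09208011 264.80712156] 44.123588411898375 [ 0.29211027  0.03791534 -1.16754461]
120 [0.2845, -0.0209, -0.1128, 0.004, -0.001, -0.0]
40 [0.3244, -0.0212, -0.0435, 0.004, -0.001, -0.0]
10 [0.3394, -0.0213, -0.0175, 0.004, -0.001, -0.0]
0 [0.3443, -0.0213, -0.0088, 0.004, -0.001, -0.0]
```

View pics/s4.png

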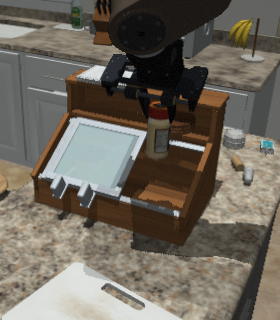

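servo_tool(
  motion=[
    [0.02, -0.002, -0.01, 0, 0, 0, 1],
    [0.05, -0.004, -0.02, 0, 0, 0, 1],
    [0.09, -0.007, -0.04, 0, 0, 0, 1],
    [0.13, -0.01, -0.055, 0, 0, 0, 1],
    [0.17, -0.013, -0.07, 0, 0, 0, 1],
    [0.21, -0.016, -0.085, 0, 0, 0, 1],
    [0.25, -0.019, -0.1, 0, 0, 0, 1],
    [0.275, -0.02, -0.11, 0, 0, 0, 1],
    [0.284, -0.021, -0.113, 0, 0, 0, 1],
    [0.294, -0.021, -0.096, 0, 0, 0, 1],
    [0.309, -0.021, -0.07, 0, 0, 0, 1],
    [0.324, -0.021, -0.044, 0, 0, 0, 1],
    [0.334, -0.021, -0.027, 0, 0, 0, 1],
    [0.339, -0.021, -0.018, 0, 0, 0, 1],
    [0.339, -0.021, -0.018, 0, 0, 0, 1],
  ],
)

```text
time: 10.95
ee_pos: [446.1, 294.5, 107.8]
tool_rot: [0.673, 0.692, -0.182, 0.185]
force: [0.3, -0.4, -0.6]
width: 44.1
finger_force: 30.0
```

Run:
```python
from h import *
from bench import r,eyes
s=r.sense()
print(s["ee_pos"],s["width"],s["force"])
f=eyes.grab_frame("scene");pickle.dump(f,open('pics/s5.pkl','wb'));cv2.imwrite('pics/s5.png',cv2.resize(f["image"][300:480,210:430,::-1],None,fx=3,fy=3))
```

```text
[446.12130827 294.52363222 107.80939968] 44.11484701840819 [ 0.29952825 -0.3806297  -0.63519343]
```

View pics/s5.png

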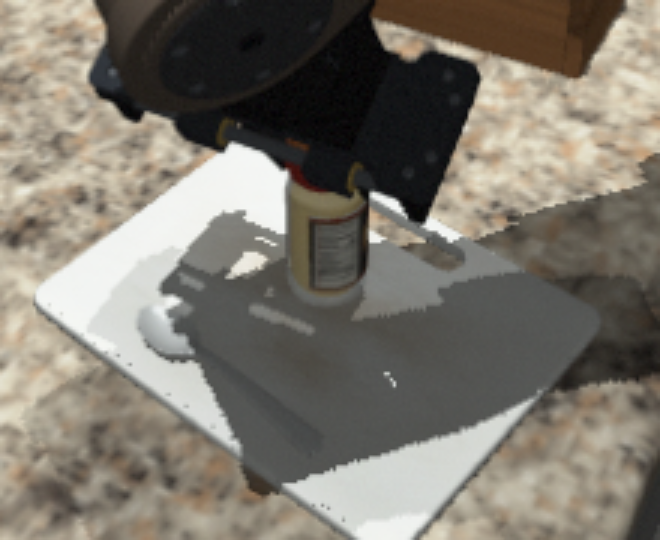

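servo_tool(
  motion=[
    [0.001, 0, 0.0017, 0, 0, 0, 1],
    [0.002, 0, 0.0035, 0, 0, 0, 1],
    [0.003, 0, 0.005, 0, 0, 0, 1],
    [0.0035, 0, 0.006, 0, 0, 0, 1],
    [0.0035, 0, 0.006, 0, 0, 0, 1],
  ],
)

```text
time: 11.5
ee_pos: [446.3, 295.8, 102.2]
tool_rot: [0.673, 0.693, -0.18, 0.185]
force: [0.5, -0.2, -0.8]
width: 43.8
finger_force: 30.0
```

servo_tool(
  motion=[
    [0.0005, 0, 0.0009, 0, 0, 0, 1],
    [0.001, 0, 0.0017, 0, 0, 0, 1],
    [0.0015, 0, 0.0026, 0, 0, 0, 1],
    [0.0015, 0, 0.0026, 0, 0, 0, 1],
  ],
)

```text
time: 11.9
ee_pos: [446.3, 295.7, 99.0]
tool_rot: [0.673, 0.693, -0.18, 0.185]
force: [-0.0, 0.1, -1.2]
width: 44.2
finger_force: 30.0
```

servo_tool(
  motion=[
    [0.0005, 0, 0.0009, 0, 0, 0, 1],
    [0.001, 0, 0.0017, 0, 0, 0, 1],
    [0.001, 0, 0.0017, 0, 0, 0, 1],
  ],
)

```text
time: 12.2
ee_pos: [446.4, 295.7, 98.3]
tool_rot: [0.673, 0.692, -0.18, 0.186]
force: [-3.0, 0.4, 10.7]
width: 44.4
finger_force: 30.0
```

servo_tool(
  motion=[
    [-0.0004, 0, -0.0007, 0, 0, 0, 1],
    [-0.0004, 0, -0.0007, 0, 0, 0, -0.5],
    [-0.0004, 0, -0.0007, 0, 0, 0, -0.5],
    [-0.0004, 0, -0.0007, 0, 0, 0, -0.5],
    [-0.0004, 0, -0.0007, 0, 0, 0, -0.5],
    [-0.0004, 0, -0.0007, 0, 0, 0, -0.5],
    [0, 0, -0.03, 0, 0, 0, -0.5],
    [0, 0, -0.07, 0, 0, 0, -0.5],
    [0, 0, -0.12, 0, 0, 0, -0.5],
    [0, 0, -0.17, 0, 0, 0, -0.5],
    [0, 0, -0.2, 0, 0, 0, -0.5],
  ],
)

```text
time: 13.3
ee_pos: [443.6, 397.4, 273.8]
tool_rot: [0.674, 0.693, -0.178, 0.185]
force: [-0.1, 0.7, -0.2]
width: 71.0
finger_force: 0.0
```

Run:
```python
from h import *
from bench import r,eyes
s=r.sense(); T=toolR()
print(s["ee_pos"],s["width"],s["force"])
f=eyes.grab_frame("scene");cv2.imwrite('pics/s6.png',f["image"][:,:,::-1])
pickle.dump(f,open('pics/s6.pkl','wb'))
w=eyes.grab_frame("wrist");a=np.hstack([f["image"][140:480,200:500],cv2.resize(w["image"],(453,340))])
cv2.imwrite('pics/m6.png',a[:,:,::-1])
g=np.array([600.5,64.6,75.3]);
print(delta(s,g-130*T[:,2],T),delta(s,g,T))
```

```text
[443.55968394 397.37794594 273.78055817] 70.95696081006277 [-0.12523913  0.6815766  -0.24073965]
[-0.1933, 0.1471, 0.2102, 0.002, -0.003, -0.0] [-0.1937, 0.1467, 0.3402, 0.002, -0.003, -0.0]
```

View pics/m6.png

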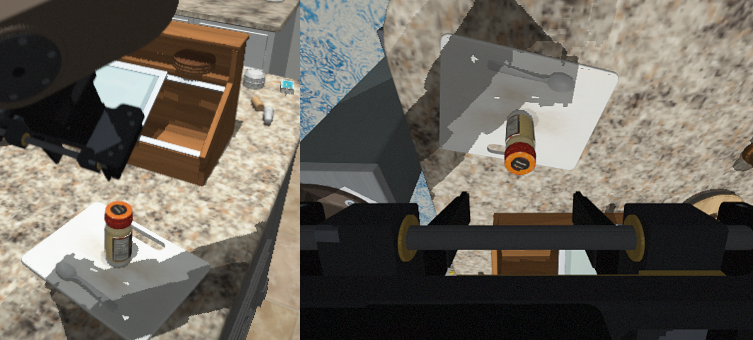

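Jar stands upright on the board (cap top at left-panel (118,210)). Now back to the near-door grip.

servo_tool(
  motion=[
    [-0.193, 0.147, 0.21, 0, 0, 0, 0],
    [-0.193, 0.147, 0.21, 0, 0, 0, 0],
    [-0.193, 0.147, 0.21, 0, 0, 0, 0],
    [-0.193, 0.147, 0.21, 0, 0, 0, 0],
    [-0.193, 0.147, 0.21, 0, 0, 0, 0],
    [-0.193, 0.147, 0.21, 0, 0, 0, 0],
    [-0.193, 0.147, 0.21, 0, 0, 0, 0],
    [-0.193, 0.147, 0.21, 0, 0, 0, 0],
  ],
)

```text
time: 14.2
ee_pos: [598.2, 124.5, 182.9]
tool_rot: [0.674, 0.692, -0.182, 0.184]
force: [-0.3, 1.1, 0.1]
width: 47.4
finger_force: 0.0
```

Run:
```python
from h import *
from bench import r,eyes
s=r.sense(); T=toolR()
print(s["ee_pos"],s["width"])
w=eyes.grab_frame("wrist");pickle.dump(w,open('pics/w7.pkl','wb'))
g=np.array([600.5,64.6,75.3]); print(delta(s,g,T))
P=g-25*T[:,2]; print(proj(w,[P-18*T[:,0],P,P+18*T[:,0]]))
# brightness profile of the fin top along a few rows
im=w["image"].mean(2)
for v in(215,225,235): print(v,im[v,280:460:4].astype(int).tolist())
```

```text
[598.21179213 124.5388401  182.90391458] 47.380696059818455
[0.0019, 0.0012, 0.1232, -0.004, 0.001, -0.001]
[[313.62652698 266.34986567]
 [313.63517469 242.72410462]
 [313.64412519 218.30991905]]
215 [68, 72, 69, 73, 71, 65, 129, 76, 79, 84, 80, 96, 211, 74, 74, 75, 71, 73, 74, 69, 76, 74, 71, 51, 56, 52, 155, 227, 81, 82, 82, 85, 205, 87, 72, 72, 69, 74, 70, 70, 71, 72, 69, 76, 67]
225 [70, 74, 69, 70, 69, 64, 117, 184, 195, 198, 199, 180, 213, 74, 72, 69, 68, 69, 68, 69, 71, 71, 68, 72, 54, 55, 195, 116, 84, 86, 180, 200, 202, 198, 105, 70, 71, 76, 76, 71, 69, 75, 74, 72, 75]
235 [59, 63, 67, 65, 65, 63, 228, 211, 229, 233, 231, 200, 232, 69, 68, 67, 65, 67, 67, 68, 71, 72, 68, 65, 46, 50, 226, 97, 81, 85, 205, 231, 229, 224, 203, 62, 64, 65, 65, 63, 64, 62, 65, 67, 68]
```

servo_tool(
  motion=[
    [0.002, 0.002, 0.05, 0, 0, 0, 0],
    [0.002, 0.002, 0.1, 0, 0, 0, 0],
    [0.002, 0.002, 0.122, 0, 0, 0, 0],
    [0.002, 0.002, 0.122, 0, 0, 0, 0],
    [0.002, 0.002, 0.122, 0, 0, 0, 1],
    [0.002, 0.002, 0.122, 0, 0, 0, 1],
    [0.002, 0.002, 0.122, 0, 0, 0, 1],
    [0.002, 0.002, 0.122, 0, 0, 0, 1],
    [0.002, 0.002, 0.122, 0, 0, 0, 1],
  ],
)

```text
time: 15.15
ee_pos: [601.7, 69.1, 79.0]
tool_rot: [0.673, 0.693, -0.18, 0.186]
force: [-3.1, 2.1, 3.4]
width: 15.5
finger_force: 30.0
```

servo_tool(
  motion=[
    [0, -0.01, 0, 0, 0, 0, 1],
    [0, -0.03, 0, 0, 0, 0, 1],
    [0, -0.05, 0, 0, 0, 0, 1],
    [0, -0.07, 0, 0, 0, 0, 1],
    [0, -0.09, 0, 0, 0, 0, 1],
    [0, -0.11, 0, 0, 0, 0, 1],
    [0, -0.125, 0, 0, 0, 0, 1],
    [0, -0.135, 0, 0, 0, 0, 1],
    [0, -0.14, 0, 0, 0, 0, 1],
    [0, -0.14, 0, 0, 0, 0, 1],
  ],
)

```text
time: 16.15
ee_pos: [461.1, 65.1, 79.0]
tool_rot: [0.673, 0.693, -0.18, 0.186]
force: [-1.2, 6.1, 8.2]
width: 15.7
finger_force: 30.0
```

servo_tool(
  motion=[
    [0, -0.004, 0, 0, 0, 0, 1],
    [0, -0.007, 0, 0, 0, 0, 1],
    [0, -0.009, 0, 0, 0, 0, 1],
    [0, -0.01, 0, 0, 0, 0, 1],
    [0, -0.01, 0, 0, 0, 0, 1],
  ],
)

```text
time: 16.65
ee_pos: [451.8, 64.8, 79.0]
tool_rot: [0.673, 0.693, -0.18, 0.186]
force: [-0.9, 5.7, 9.1]
width: 15.6
finger_force: 30.0
```

servo_tool(
  motion=[
    [0, -0.001, 0, 0, 0, 0, 1],
    [0, -0.002, 0, 0, 0, 0, 1],
    [0, -0.002, 0, 0, 0, 0, 1],
  ],
)

```text
time: 16.95
ee_pos: [451.8, 64.9, 78.9]
tool_rot: [0.673, 0.693, -0.178, 0.187]
force: [10.3, 0.8, 2.2]
width: 16.0
finger_force: 30.0
```

servo_tool(
  motion=[
    [0, 0.001, -0.001, 0, 0, 0, 1],
    [0, 0.001, -0.001, 0, 0, 0, 0],
    [0, 0.001, -0.001, 0, 0, 0, 0],
    [0, 0.001, -0.001, 0, 0, 0, 0],
    [0, 0.001, -0.001, 0, 0, 0, 0],
    [0, 0.001, -0.04, 0, 0, 0, 0],
    [0, 0.001, -0.08, 0, 0, 0, 0],
    [0, 0.001, -0.13, 0, 0, 0, 0],
    [0, 0.001, -0.17, 0, 0, 0, 0],
    [0, 0.001, -0.17, 0, 0, 0, 0],
    [0, 0.001, -0.17, 0, 0, 0, 0],
  ],
)

```text
time: 18.05
ee_pos: [448.2, 149.4, 225.6]
tool_rot: [0.673, 0.693, -0.18, 0.186]
force: [0.1, 0.4, -1.0]
width: 47.7
finger_force: 0.0
```

Run:
```python
from h import *
from bench import r,eyes
s=r.sense(); T=toolR();print(s["ee_pos"],s["width"],s["force"])
w=eyes.grab_frame("wrist");im=w["image"].mean(2)
P=np.array([451.8,64.8,79])-25*T[:,2]; p=proj(w,[P])[0];print(p)
v=int(p[1]);u=int(p[0]);print([im[k,u-40:u+40:3].astype(int).tolist() for k in(v-6,v+4)])
f=eyes.grab_frame("scene");g=ld('s6')
# jar unchanged on the board? orange cap centroid at z=117
for q in(g,f):
    h=cv2.cvtColor(q["image"],cv2.COLOR_RGB2HSV);m=cv2.inRange(h,(5,200,180),(18,255,255));m[:300]=0
    y,x=np.nonzero(m)
    print(len(x),x.mean().round(1),y.mean().round(1),onplane(q,(x.mean(),y.mean()),117)) if len(x) else print('none')
```

```text
[448.23992006 149.41723996 225.62857743] 47.69394800777272 [ 0.10887071  0.4265344  -0.98871108]
[313.34734338 231.66020662]
[[66, 69, 68, 66, 69, 73, 70, 68, 70, 61, 234, 190, 225, 224, 226, 222, 174, 203, 66, 71, 67, 69, 68, 76, 71, 70, 70], [67, 65, 65, 61, 59, 64, 63, 65, 62, 58, 238, 192, 225, 226, 225, 222, 170, 219, 60, 63, 62, 65, 61, 63, 65, 62, 66]]
132 320.1 350.3 [442.52938675 295.77333965 117.        ]
none
```

Run:
```python
from h import *
from bench import eyes
for n in("scene","top"):
    q=eyes.grab_frame(n)
    h=cv2.cvtColor(q["image"],cv2.COLOR_RGB2HSV);m=cv2.inRange(h,(3,190,50),(18,255,255))
    k,l,st,c=cv2.connectedComponentsWithStats(m)
    for i in range(1,k):
        if st[i,4]>25: print(n,st[i].tolist(),c[i].round(1),onplane(q,c[i],117).round())
    print(n,'px at jar',proj(q,[[444,296,117]]),q["image"][tuple(proj(q,[[444,296,117]])[0][::-1].astype(int))])
```

```text
scene [305, 342, 27, 24, 296] [318.8 353.2] [441. 303. 117.]
scene px at jar [[319.18858388 350.06980632]] [55 53 47]
top px at jar [[225.72932799 319.56630616]] [109  95  84]
```

```bash
python3 -c "
from bench import ticket;print(ticket.hand_in())"
```

```text
the job is handed in; nothing more can be done
None
```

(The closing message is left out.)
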